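# Hang the middle box back on its cleat rail

### The arm

A 6-joint arm with a two-finger parallel gripper is mounted at the origin on the work surface; the furniture and walls round the work are solid. World frame = base frame: x ahead of the robot, y to its left, z up, the work surface at z = 0. Lengths are in m, angles in rad, forces in N, time in s.
With the tool pointing down it reaches from about 0.375 to 0.9 m from the base axis. Payload 3.1 kg.
Tool frame: the origin (TCP) lies between the finger pads; the fingertips stand manip.finger_overhang ahead of it and the grasp point (between the pads) lies 5 mm behind it (manip.finger_overhang is the distance from the TCP to the fingertips, in m); z points along the fingers, y is the line along which they close (so a half turn about z gives the same grasp; the last joint's range is limited). The gripper opens to 85 mm and grips with 20 to 120 N. Pads are 22 mm wide; open, the fingers measure 114 mm over their backs; the gripper's body (76 mm by 85 mm) begins 54 mm behind the grasp point. The pads swing forward as they close: fully open they stand 13 mm farther back than shut.
Start: joints at [-1.494, 0.527, 1.433, -0, 1.181, -0.178], TCP at [0.158, -0.605, 0.211] pointing down, gripper open.
Joint ranges: [-3.08, 3.08], [-0.75, 2.2], [0.22, 2.44], [-1.43, 4.57], [0, 2.65], [-2.85, 2.85]. Speed limits (rad/s): [2.79, 2.79, 3.14, 3.14, 3.14, 3.14].

### API

Orientations are given as a unit quaternion [x, y, z, w].
In Python, from station import manip gives the robot as it stands.
- The arm moves only by the tool drive_tool, never from a script. Its argument "plan" is a list of rows, each a list of 7 numbers: the shift along the tool's x, y, z in m, then the turn, a rotation vector about the tool's x, y, z in degrees, then the opening, from -1 (shut) to 1 (fully open). In form: [[x, y, z, wx, wy, wz, gripper], ...]. A call has 1 to 10 rows; each row shifts and turns the commanded pose from where the row before left it, along the tool's axes as they then stand; what a row does not reach is not made up. A row lasts 1/10 s, in which the tool goes at most 50 mm and 8.59 degrees, less where a joint would pass 70% of its speed; a pose out of reach is approached as far as the arm can. A call is refused whole if a number of a shift passes 0.05 or a number of a turn 8.59, either way. A call with a gripper value outside its range is refused whole. The fingers move at their own pace and stop on an object; "newtons" is the grip in N (left out, the last holds). Time passes only in rows, so rows that do not move let the fingers close. It gives the time, the measured TCP pose, the force, the opening and the grip force at its end, in the units of the state.
- manip.sense(): the state, without advancing time (a new reading comes with each control period).
- manip.snapshot(name): name is "side" or "top" or "wrist"; returns a dict with "image" (400x640x3 uint8, red, green, blue), "z_map" (400x640 float32, m along the optical axis (not along the pixel's ray), 0 where there is no reading), "fov_y" (degrees; the focal length in pixels is half the picture's height over the tangent of half this angle, whatever the lens; pixels are square), "cx", "cy" (the principal point, pixels), "extrinsics" (4x4, takes a point from camera to world coordinates); the wrist camera has in their place "mount" (4x4, takes a point from camera to tool coordinates, whose origin is the TCP and whose axes are the flange's). Camera axes: x right, y up, looking along -z (the intrinsics and any distortion apply to the point x, -y, -z); pixel columns grow to the right and rows downward; lengths in m; the calibration is good to about 2 mm. A picture is of the moment at which its call begins: read the wrist's pose just before it.
- manip.sign_off(): hands the job in; it is judged then, once.
The state is a dict: "t": time; "q": joint angles; "qd": joint speeds; "tau": joint torques, N m; "tcp_pos": TCP position; "tool_rot": TCP orientation; "force": force on the tool from outside, world axes, zero at the start; "ft_torque": the same for the moment, N m; "finger_gap": opening from 0.0 (shut) to 1.0 (fully open); "gripper_force": force on a finger pad.
Only numpy, scipy, OpenCV 4.12 (cv2) and the standard library are available. Lean on these libraries where they do the work, as an engineer would, in place of code of your own. Each camera call takes 0.05 s, during which the arm holds its last target. There are 200 camera calls.

### The job

The box with the tape measure in it belongs on the cleat rail of the stand, between the two boxes hanging there, but these have crept together and left too little room. Slide them apart along the rail without unhooking them, then lower the box gently into the gap so that it hooks over the rail and hangs fully home, the tape measure still in its front compartment. Leave all three boxes hanging straight and the other things on the bench where they are.

Things in the scene. Friction and masses are not known exactly. Their poses are not given: they have to be found in the camera images.
- stand: fixed bench-top stand, back board 416 wide, 160 high. Origin: on the table under the middle of the board's front face; own -x is its front, y runs along the rail, z up. End cheeks (150 high, to x -70; feet to x -145) have inner faces at y +190 and -190: room for three boxes and 26 mm. A box fully home has its origin at x -97, z 50 and axes parallel to the stand's
- rail_nose (a point): middle of the top front edge of the wooden cleat rail on the stand (stand frame x -24, y 0, z 126). The rail is 24 thick, 70 high; its top is flat for 4 mm behind this edge, then slopes down backward at 45 degrees to z 106 at the board: a V groove behind the nose. Rail and boxes are waxed, so they slide on each other easily (friction about 0.25)
- box: plywood box standing on the table, 118 (own y) x 146 (x) x 90 high, walls 9, about 0.33 kg, front wall (-x) 59 high. Origin: centre of its underside; +x is the back. A cross partition leaves a front compartment x -64 to +12 (tape measure) and a rear one x +22 to +64, both 100 wide. The neighbours on the rail are built alike
- box_grip (a point): centre of the grip bar on top of the partition of the box on the table (box frame x +17, y 0, z 105): bar 10 thick in x, 100 long in y, z 94 to 116 (26 above the rim), hand slot 64 x 34 under it
- box_cleat (a point): middle of the lower front edge of the cleat on the back of that box (box frame x +91.5, y 0, z 61.5): a tongue 100 long, its tip 4 thick, pointing down, 18.5 behind the back face (x +73). Its bevel rises at 45 degrees from here to the back face at z 80. It drops behind the rail's nose while the back face stays in front of the rail
- box_l: like box with the same sizes and frame, hanging on the rail on the stand's +y side (left from the robot), two knobs fixed in its front compartment, rear compartment empty. It hangs by its cleat alone: it slides along the rail when pushed sideways near its back (1 to 3 N), and unhooks if lifted 15 mm
- box_r: like box with the same sizes and frame, hanging on the rail on the stand's -y side (right from the robot), dowels fixed in its front compartment, rear compartment empty; slides and unhooks like the other
- tape_measure: tape measure 59 x 84 x 69 high, 0.22 kg, lying loose in the front compartment of the box on the table. Origin: centre of its underside
- sanding_block: bystander, brown sanding block 126 x 94 x 29; origin centre of its underside
- block_plane: bystander, block plane 163 x 59 x 66; origin centre of its underside
Not all that is in view belongs to the job. Of the things like the tape_measure, leave any that is purple; of the rest the larger one is meant.

How it is judged:
At the end, for the whole second after the job is handed in: All three boxes hang at rest on the rail: origin 44 to 56 mm above the table, x -107 to -91 mm in the stand's frame, upright within 0.07 rad, square to the rail within 0.09 rad; the box lies between the other two, the tape measure on the floor of its front compartment (z of box in the frame of stand between 0.044 and 0.056 m and x of box in the frame of stand between -0.107 and -0.091 m and angle between each of box, box_l, box_r's own z axis and vertical below 0.07 rad and angle between the x axis of each of box, box_l, box_r and the x axis of stand, either way round below 0.09 rad and linear speed of each of box, box_l, box_r, tape_measure below 0.02 m/s and z of box_l in the frame of stand between 0.044 and 0.056 m and x of box_l in the frame of stand between -0.107 and -0.091 m and z of box_r in the frame of stand between 0.044 and 0.056 m and x of box_r in the frame of stand between -0.107 and -0.091 m and y of box_l in the frame of box above 0.115 m and y of box_r in the frame of box below -0.115 m and x of tape_measure in the frame of box between -0.045 and -0.008 m and y of tape_measure in the frame of box between -0.025 and 0.025 m and z of tape_measure in the frame of box between 0 and 0.02 m); the robot touches nothing.
It fails at once if a neighbouring box is unhooked, lifted by more than 10 mm, dropped or tipped by more than 0.2 rad ((z of box_l in the frame of stand above 0.06 m or z of box_l in the frame of stand below 0.038 m or angle between box_l's own z axis and vertical above 0.2 rad) or (z of box_r in the frame of stand above 0.06 m or z of box_r in the frame of stand below 0.038 m or angle between box_r's own z axis and vertical above 0.2 rad)).
It fails at once if the box is dropped on to the rail (faster than 0.5 m/s at its place between the neighbours) (z of box in the frame of stand below 0.12 m and x of box in the frame of stand above -0.13 m and y of box in the frame of stand between -0.09 and 0.09 m and linear speed of box above 0.5 m/s).
It fails at once if a bystander is moved by more than 20 mm (distance of any of sanding_block, block_plane from where it was at the start of the episode above 0.02 m).
It also fails if it takes over 56 s, if anything falls off the work surface, if the arm or the gripper's body presses on something with over 40 N, if the wrist force passes 120 N, or if a joint passes its speed limit or range.

## Working session

There is one attempt and no reset: what is moved stays moved. The work goes in short steps, Python scripts to look and compute and a tool call to move; the robot and the scene stay as the last step left them, time stands still between calls to the robot, and variables do not carry over. Pictures are saved under pics/ and viewed, at most 10 in all, crops included, and the job is handed in when it is done.

Besides the shell and the picture viewer there is one more tool, called after "Request:" as name([rows], argument=value, ...), one row to a line, values as JSON. drive_tool: Moves the arm, as the interface text tells. Its arguments: {"type":"object","properties":{"plan":{"type":"array"},"newtons":{"type":"number"}},"required":["plan"]}

```bash
ls; mkdir -p pics
cat > h.py <<'E'
import numpy as np, cv2
from station import manip
def snap(n):
    s=manip.sense(); d=manip.snapshot(n); im=np.array(d["image"]); z=np.array(d["z_map"])
    f=im.shape[0]/2/np.tan(np.radians(d["fov_y"])/2)
    if "extrinsics" in d: T=np.array(d["extrinsics"])
    else:
        from scipy.spatial.transform import Rotation as R
        B=np.eye(4);B[:3,:3]=R.from_quat(s["tool_rot"]).as_matrix();B[:3,3]=s["tcp_pos"];T=B@np.array(d["mount"])
    v,u=np.mgrid[:im.shape[0],:im.shape[1]]
    P=np.stack([(u-d["cx"])/f*z,-(v-d["cy"])/f*z,-z],-1)@T[:3,:3].T+T[:3,3]
    P[z==0]=np.nan
    return im,P,T,f,d
def save(n,im): cv2.imwrite("pics/"+n,cv2.cvtColor(im,cv2.COLOR_RGB2BGR))
E
python3 - <<'E'
from h import *
a=[]
for n in("side","top"):
    im,P,T,f,d=snap(n); save(n+"0.png",im); np.savez(n+"0.npz",im=im,P=P)
    print(n,T.round(3).tolist(),f,d["cx"],d["cy"],[k for k in d], np.isnan(P[...,0]).mean())
s=manip.sense();print({k:np.round(v,3).tolist() for k,v in s.items()},manip.finger_overhang)
E
```

```text
pics
side [[-0.992, 0.086, -0.092, 0.419], [-0.126, -0.649, 0.751, 0.85], [0.005, 0.756, 0.654, 0.839], [0.0, 0.0, 0.0, 1.0]] 479.00845572769657 314.3207776975116 201.83178117775282 ['image', 'z_map', 'fov_y', 'cx', 'cy', 'extrinsics'] 0.00407421875
top [[-0.023, 0.994, -0.11, 0.375], [-1.0, -0.021, 0.013, 0.001], [0.011, 0.11, 0.994, 1.373], [0.0, 0.0, 0.0, 1.0]] 489.20615583051114 321.8134613893383 196.3799278721095 ['image', 'z_map', 'fov_y', 'cx', 'cy', 'extrinsics'] 0.00387109375
{'t': 0.1, 'q': [-1.495, 0.528, 1.434, 0.0, 1.181, -0.179], 'qd': [-0.001, -0.003, -0.004, 0.001, -0.001, 0.002], 'tau': [-0.0, -44.331, -17.859, -0.0, 0.004, -0.0], 'tcp_pos': [0.157, -0.604, 0.21], 'tool_rot': [0.992, 0.127, 0.0, -0.001], 'force': [0.008, 0.133, 0.335], 'ft_torque': [0.02, -0.008, 0.067], 'gripper_force': 0.0, 'finger_gap': 1.001} 0.014
```

View pics/top0.png

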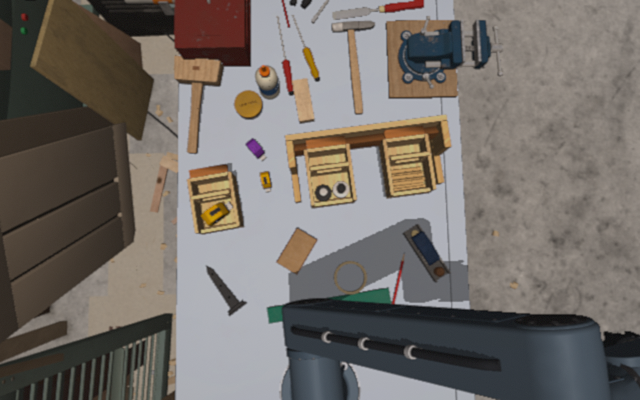

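View pics/side0.png

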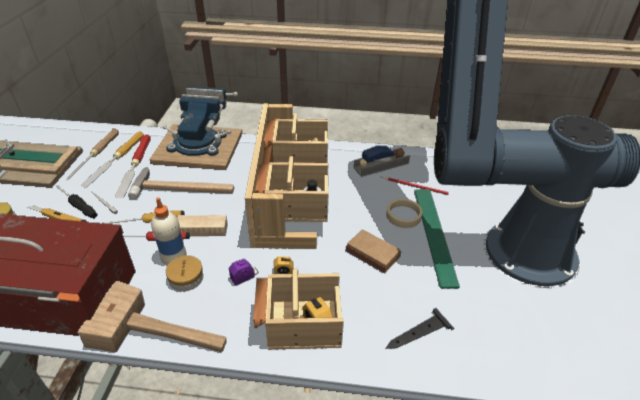

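The top view shows the box with a yellow tape at (213,205). The stand runs from (287,140) to (449,120), with box_l (knobs) at (330,175) and box_r (dowels) at (408,165). The tape-like candidates are yellow in the box at (215,213), small yellow at (265,180) and purple at (256,149). The large yellow one in the box fits the description; I'll confirm it in a crop and measure.

Run:
```python
from h import *
A=np.load("top0.npz");B=np.load("side0.npz")
save("crop.png",cv2.resize(A["im"][110:260,170:470],None,fx=2.6,fy=2.6,interpolation=cv2.INTER_CUBIC))
for nm,D in(("top",A),("side",B)):
    P=D["P"].reshape(-1,3);C=D["im"].reshape(-1,3)
    def reg(x0,x1,y0,y1,z0,z1):
        m=(P[:,0]>x0)&(P[:,0]<x1)&(P[:,1]>y0)&(P[:,1]<y1)&(P[:,2]>z0)&(P[:,2]<z1);return P[m]
    t=reg(.3,.8,-.1,.2,-.05,.03);print(nm,"table z",np.median(t[:,2]))
    for lab,r in (("board",(.5,.85,-.5,.2,.148,.175)),("box rim",(.35,.75,.15,.5,.08,.1)),("box grip",(.35,.75,.15,.5,.108,.125)),("boxes rim",(.4,.75,-.28,.1,.13,.147)),("grips",(.4,.75,-.4,.1,.157,.175))):
        p=reg(*r)
        if len(p)<5: print(lab,len(p));continue
        rc=cv2.minAreaRect((p[:,:2]*1000).astype(np.float32));print(lab,len(p),np.round(rc[0],1),np.round(rc[1],1),round(rc[2],2),"z",np.median(p[:,2]).round(4))
    hsv=cv2.cvtColor(D["im"],cv2.COLOR_RGB2HSV).reshape(-1,3)
    m=(hsv[:,0]>18)&(hsv[:,0]<32)&(hsv[:,1]>170)&(hsv[:,2]>120)&(P[:,1]>.1)&(P[:,1]<.5)&(P[:,0]<.75)
    n,l,s,c=cv2.connectedComponentsWithStats(m.reshape(400,640).astype(np.uint8))
    for i in range(1,n):
        if s[i,4]>15: q=P[l.ravel()==i];print("yellow",c[i].round(),s[i,4],np.nanmedian(q,0).round(3),np.nanmax(q[:,2]).round(3))
```

```text
top table z 0.0008594720758605678
board 1948 [664.6 -79.4] [523.4 238.4] 73.13 z 0.1606
box rim 929 [520.  273.8] [169.4 119.1] 8.74 z 0.09
box grip 156 [525.3 274.9] [11.  99.3] 8.97 z 0.1156
boxes rim 1839 [ 589.1 -111.5] [171.9 356.7] 6.32 z 0.1404
grips 1586 [ 641.1 -135.3] [101.1 415.6] 6.35 z 0.1613
yellow [265. 179.] 96 [0.574 0.137 0.041] 0.048
yellow [212. 214.] 216 [0.476 0.279 0.07 ] 0.079
side table z 0.0011114060463315312
board 1503 [665.1 -78.4] [521.9 234.4] 73.88 z 0.16
box rim 1716 [520.8 273.6] [168.2 121.7] 9.15 z 0.09
box grip 215 [525.5 275.8] [ 7.9 97.7] 9.03 z 0.116
boxes rim 1867 [ 590.2 -106.2] [182.7 359.2] 3.97 z 0.1395
grips 1086 [ 642.1 -134.8] [100.2 418.6] 6.3 z 0.1607
```

View pics/crop.png

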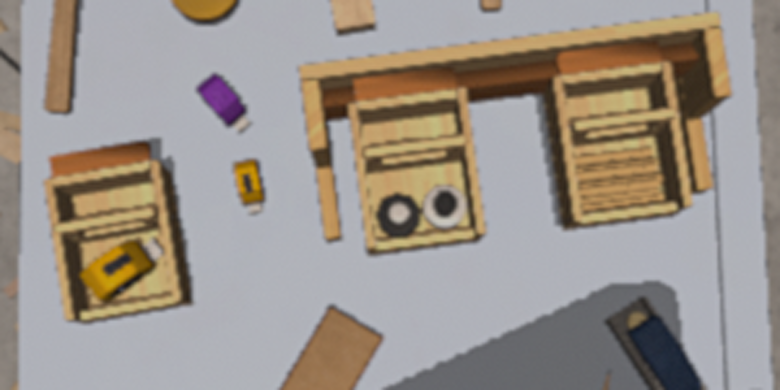

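The crop confirms it. The large yellow tape is in the box at crop (118,265), the small yellow one is at (250,183) and the purple one at (222,100), both outside the box. Next I'll fit the stand and neighbour frames.

```bash
cat > fit.py <<'E'
from h import *
def grips(Ps,S,yaw):
    c,s=np.cos(yaw),np.sin(yaw);R=np.array([[c,-s],[s,c]])
    out={}
    for nm,P in Ps:
        Q=P.reshape(-1,3).copy();Q[:,:2]=(Q[:,:2]-S)@R
        g=Q[(Q[:,2]>.161)&(Q[:,2]<.174)&(abs(Q[:,0]+.08)<.03)&(abs(Q[:,1])<.19)]
        for k,q in(("l",g[g[:,1]>np.mean([g[:,1].min(),g[:,1].max()])]),("r",g[g[:,1]<np.mean([g[:,1].min(),g[:,1].max()])])):
            r=cv2.minAreaRect((q[:,:2]*1000).astype(np.float32));print(nm,"grip",k,len(q),np.round(r[0],1),np.round(r[1],1),round(r[2],1),"ztop",np.percentile(q[:,2],[50,90]).round(4), "world",(R@(np.array(r[0])/1000)+S).round(4))
E
python3 - <<'E'
from fit import *
Ps=[(n,np.load(n+"0.npz")["P"]) for n in("top","side")]
res=[]
for n,P in Ps:
    p=P.reshape(-1,3)
    m=(p[:,2]>.156)&(p[:,2]<.1635)&(p[:,0]>.5)&(p[:,0]<.8)&(p[:,1]<.12)&(p[:,1]>-.4)
    p=p[m]
    # along board: rough line x = .66 -...
    yaw=np.radians(6.33)
    for _ in range(3):
        c,s=np.cos(yaw),np.sin(yaw);q=p[:,:2]@np.array([[c,-s],[s,c]])
        h,e=np.histogram(q[:,0],np.arange(.5,.8,.004));k=e[h.argmax()]
        b=q[(abs(q[:,0]-k-.002)<.016)]
        # front edge per y bin
        ys=np.arange(b[:,1].min()+.01,b[:,1].max()-.01,.01)
        fr=[(y,b[abs(b[:,1]-y)<.005,0].min()) for y in ys if (abs(b[:,1]-y)<.005).any()]
        fr=np.array(fr);a=np.polyfit(fr[:,0],fr[:,1],1);yaw-=np.arctan(a[0])
    print(n,"yaw",np.degrees(yaw),"x front",np.median(fr[:,1]),"std",fr[:,1].std(),"xmax",b[:,0].max(),"y",b[:,1].min(),b[:,1].max())
    res.append((yaw,np.median(fr[:,1]),(b[:,1].min()+b[:,1].max())/2))
yaw,x0,y0=np.mean(res,0);c,s=np.cos(yaw),np.sin(yaw)
S=np.array([[c,-s],[s,c]])@[x0,y0];print("S",S,np.degrees(yaw))
grips(Ps,S,yaw)
for n,P in Ps:
    Q=P.reshape(-1,3).copy();Q[:,:2]=(Q[:,:2]-S)@np.array([[c,-s],[s,c]])
    r=Q[(abs(Q[:,2]-.126)<.003)&(Q[:,0]<0)&(Q[:,0]>-.04)&(abs(Q[:,1])<.02)];print(n,"nose",len(r),r.min(0),r.max(0)) if len(r) else 0
    t=Q[(Q[:,2]>.135)&(Q[:,2]<.145)&(Q[:,0]<-.03)&(Q[:,0]>-.2)&(abs(Q[:,1])<.19)]
    ys=np.sort(t[:,1]);g=np.diff(ys);i=g.argmax();print("gap edges",ys[0],ys[i],ys[i+1],ys[-1],"x",t[:,0].min(),t[:,0].max())
    ob=Q[(Q[:,2]>.02)&(Q[:,0]<-.13)&(Q[:,0]>-.3)&(abs(Q[:,1])<.3)];print("obst front zmax",ob[:,2].max())
E
```

```text
top yaw 6.045022247260042 x front 0.6581819425821995 std 0.0030208456789931623 xmax 0.6744109068649956 y -0.4093797358733529 0.005757709108042755
side yaw 6.062892771330008 x front 0.6595897367374315 std 0.0034600866240009766 xmax 0.6754014186793502 y -0.4110290069120018 0.007425666672293771
S [ 0.67649475 -0.13119148] 6.053957509295025
top grip l 164 [-81.3 106.2] [10.8 98.9] 0.3 ztop [0.1663 0.169 ] world [ 0.5844 -0.0342]
top grip r 154 [-80.2 -98.9] [10.5 99.4] 0.2 ztop [0.1662 0.1694] world [ 0.6071 -0.238 ]
side grip l 118 [-80.  105.8] [10.2 99. ] 0.3 ztop [0.166  0.1677] world [ 0.5858 -0.0344]
side grip r 83 [ -75.5 -119. ] [ 20.8 144.2] 8.9 ztop [0.1656 0.1677] world [ 0.614  -0.2574]
top nose 45 [-0.02475577 -0.01977475  0.12308961] [-4.93106416e-05  1.79881409e-02  1.28648864e-01]
gap edges -0.18995855087513516 -0.03980589764151334 0.04651675029227396 0.18961353528084768 x -0.1710718179541876 -0.030008652216536674
obst front zmax 0.14703161169009937
side nose 26 [-0.02302524 -0.0168072   0.12313094] [-0.01446174  0.01838115  0.12870394]
gap edges -0.18997194341130724 -0.03692920993231197 0.04100312802473251 0.16730356117085235 x -0.16977951539618721 -0.030001723986507533
obst front zmax 0.1443304352699476
```

The geometry is consistent. Stand S ≈ (0.6765, -0.131), yaw ≈ 6.2°. In the stand frame, box_l is at y +106 and box_r at y -99, both grip tops at z 0.166. The table box's grip bar is at (0.525, 0.275), z top 0.116, yaw 8.9°. Next I turn the tool so its y lies along stand x, with the fingers shut.

Request:
drive_tool([
  [0,0,-0.03,0,0,-8.2,-1],
  [0,0,-0.03,0,0,-8.2,-1],
  [0,0,-0.03,0,0,-8.2,-1],
  [0,0,0,0,0,-8.2,-1],
  [0,0,0,0,0,-8.2,-1],
  [0,0,0,0,0,-8.2,-1],
  [0,0,0,0,0,-8.2,-1],
  [0,0,0,0,0,-8.2,-1],
  [0,0,0,0,0,-8.2,-1],
  [0,0,0,0,0,-8.0,-1],
], newtons=40)

```text
t: 1.1
tcp_pos: [0.1575, -0.6043, 0.3005]
tool_rot: [0.664, 0.747, 0.001, -0.001]
force: [0.6, 0.1, 0.5]
finger_gap: 0.005
gripper_force: 0.0
```

```bash
cat >> h.py <<'E'
def off(target,yawy=None):
    from scipy.spatial.transform import Rotation as R
    s=manip.sense();r=R.from_quat(s["tool_rot"]).as_matrix()
    print("t",round(s["t"],2),"tcp",np.round(s["tcp_pos"],4),"F",np.round(s["force"],2),"gap",round(s["finger_gap"],3),"yang",np.degrees(np.arctan2(r[1,1],r[0,1])).round(2),"z",r[:,2].round(4),"q",np.round(s["q"],2))
    if target is not None: print("tool shift",(r.T@(np.array(target)-s["tcp_pos"])).round(4))
E
python3 -c "
from h import *
off([.633,-.136,.30])"
```

```text
t 1.1 tcp [ 0.1575 -0.6043  0.3005] F [0.56 0.09 0.55] gap 0.005 yang 6.73 z [-1.0e-04  1.5e-03 -1.0e+00] q [-1.49  0.44  1.32 -0.    1.38 -1.61]
tool shift [0.4094 0.5271 0.0012]
```

Request:
drive_tool([
  [0.029,0.037,0,0,0,0,-1],
  [0.029,0.037,0,0,0,0,-1],
  [0.029,0.037,0,0,0,0,-1],
  [0.029,0.037,0,0,0,0,-1],
  [0.029,0.037,0,0,0,0,-1],
  [0.029,0.037,0,0,0,0,-1],
  [0.029,0.037,0,0,0,0,-1],
  [0.029,0.037,0,0,0,0,-1],
  [0.029,0.037,0,0,0,0,-1],
  [0.029,0.037,0,0,0,0,-1],
])

```text
t: 2.1
tcp_pos: [0.4938, -0.2736, 0.3009]
tool_rot: [0.667, 0.745, -0.0, -0.0]
force: [1.2, -0.6, -0.2]
finger_gap: 0.006
gripper_force: 0.0
```

```bash
python3 -c "
from h import *
off([.633,-.136,.25])"
```

```text
t 2.1 tcp [ 0.4938 -0.2736  0.3009] F [ 1.17 -0.61 -0.18] gap 0.006 yang 6.4 z [-6.e-04  4.e-04 -1.e+00] q [-0.7   0.35  1.47 -0.    1.32 -0.82]
tool shift [0.1212 0.1537 0.0509]
```

Request:
drive_tool([
  [0.029,0.038,0,0,0,0,-1],
  [0.029,0.038,0,0,0,0,-1],
  [0.029,0.038,0,0,0,0,-1],
  [0.022,0.03,0,0,0,0,-1],
  [0.012,0.012,0.02,0,0,0,-1],
  [0,0,0.03,0,0,0,-1],
  [0,0,0,0,0,0,-1],
])

```text
t: 2.8
tcp_pos: [0.6315, -0.1356, 0.2461]
tool_rot: [0.666, 0.746, -0.002, -0.005]
force: [-1.0, 0.8, -0.8]
finger_gap: -0.001
gripper_force: 0.0
```

```bash
python3 -c "
from h import *
off([.633,-.136,.125])
im,P,T,f,d=snap('wrist');save('w1.png',im)"
```

```text
t 2.8 tcp [ 0.6315 -0.1356  0.2461] F [-0.99  0.79 -0.82] gap -0.001 yang 6.49 z [-0.0104  0.004  -0.9999] q [-0.38  0.53  1.33 -0.    1.3  -0.5 ]
tool shift [-0.0012  0.0026  0.1211]
```

View pics/w1.png

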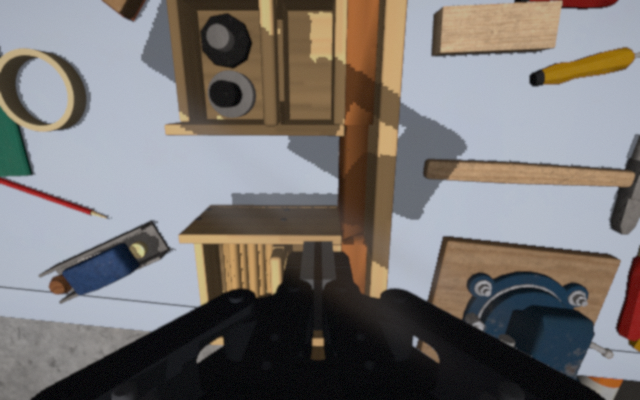

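The wrist view shows box_l's side wall at row ~130 and box_r's at row ~235, with the closed fingers at (320,270) in the foreground. I'll check the gap against the finger position from the depth.

```bash
cat >> fit.py <<'E'
S0=np.array([.6765,-.1312]);YAW=np.radians(6.25)
def tost(P):
    c,s=np.cos(YAW),np.sin(YAW);Q=P.reshape(-1,3).copy();Q[:,:2]=(Q[:,:2]-S0)@np.array([[c,-s],[s,c]]);return Q
E
python3 - <<'E'
from fit import *
im,P,T,f,d=snap('wrist');Q=tost(P)
print("cam in stand",tost(T[:3,3][None]), "tcp",tost(np.array(manip.sense()["tcp_pos"])[None]))
t=Q[(Q[:,2]>.132)&(Q[:,2]<.143)&(Q[:,0]<-.04)&(Q[:,0]>-.15)&(abs(Q[:,1])<.12)]
ys=np.sort(t[:,1]);g=np.diff(ys);i=g.argmax();print("gap",ys[i],ys[i+1])
fz=Q[(Q[:,2]>.2)&(Q[:,2]<.26)];print("fingers",len(fz),np.percentile(fz,[2,50,98],axis=0).round(3))
E
```

```text
cam in stand [[-0.04343048  0.07360547  0.41121584]] tcp [[-0.04301375 -0.00181395  0.25058295]]
gap -0.03905257650994376 0.047082386135875356Traceback (most recent call last):
  File "<stdin>", line 6, in <module>
    return _quantile_unchecked(
        a, q, axis, out, overwrite_input, method, keepdims, weights)
    return _ureduce(a,
                    func=_quantile_ureduce_func,
    ...<5 lines>...
                    overwrite_input=overwrite_input,
                    method=method)
    r = func(a, **kwargs)
    result = _quantile(arr,
                       quantiles=q,
    ...<2 lines>...
                       out=out,
                       weights=wgt)
    slices_having_nans = np.isnan(arr[-1, ...])
                                  ~~~^^^^^^^^^
IndexError: index -1 is out of bounds for axis 0 with size 0
```

Request:
drive_tool([
  [0,-0.001,0.03,0,0,0,-1],
  [0,-0.001,0.03,0,0,0,-1],
  [0,-0.001,0.03,0,0,0,-1],
  [0.002,0,0.02,0,0,0,-1],
  [0,0,0.012,0,0,0,-1],
  [0,0,0,0,0,0,-1],
  [0,0,0,0,0,0,-1],
])

```text
t: 3.6
tcp_pos: [0.6324, -0.1369, 0.1308]
tool_rot: [0.667, 0.745, 0.0, 0.001]
force: [-0.1, -1.2, 0.7]
finger_gap: 0.002
gripper_force: 0.0
```

```bash
python3 -c "
from fit import *
off(None);print(tost(np.array(manip.sense()['tcp_pos'])[None]))"
```

```text
t 3.6 tcp [ 0.6324 -0.1369  0.1308] F [-0.08 -1.17  0.71] gap 0.002 yang 6.37 z [ 0.0026 -0.001  -1.    ] q [-0.39  0.65  1.45  0.    1.04 -0.5 ]
[[-0.04448251 -0.00089637  0.13075808]]
```

Request:
drive_tool([
  [0.011,0,0.005,0,0,0,-1],
  [0.011,0,0,0,0,0,-1],
  [0.01,0,0,0,0,0,-1],
  [0.003,0,0,0,0,0,-1],
  [0.003,0,0,0,0,0,-1],
  [0.003,0,0,0,0,0,-1],
  [0.003,0,0,0,0,0,-1],
  [0.003,0,0,0,0,0,-1],
  [0.003,0,0,0,0,0,-1],
  [0,0,0,0,0,0,-1],
])

```text
t: 4.6
tcp_pos: [0.6256, -0.086, 0.1241]
tool_rot: [0.666, 0.746, -0.0, -0.0]
force: [0.4, 0.5, -0.1]
finger_gap: 0.0
gripper_force: 0.0
```

```bash
cat >> fit.py <<'E'
def check(tag):
    off(None);print("tcp st",tost(np.array(manip.sense()['tcp_pos'])[None]).round(4))
    Ps=[]
    for n in("top","side"):
        im,P,*_=snap(n);save(f"{n}_{tag}.png",im);Ps.append((n,P))
        Q=tost(P)
        for k,s in(("l",1),("r",-1)):
            # side walls/rim: gap-side rim edge and front wall
            b=Q[(Q[:,2]>.134)&(Q[:,2]<.144)&(Q[:,0]<-.1)&(Q[:,0]>-.16)&(Q[:,1]*s>.02)&(Q[:,1]*s<.2)]
            a=Q[(Q[:,2]>.134)&(Q[:,2]<.144)&(Q[:,0]<-.04)&(Q[:,0]>-.075)&(Q[:,1]*s>.02)&(Q[:,1]*s<.2)]
            g=Q[(Q[:,2]>.157)&(Q[:,2]<.174)&(abs(Q[:,0]+.08)<.02)&(Q[:,1]*s>.03)&(Q[:,1]*s<.19)]
            pr=[n,k]
            if len(b): pr+=["front rim inner edge",(b[:,1]*s).min().round(4)*s]
            if len(a): pr+=["back rim inner edge",(a[:,1]*s).min().round(4)*s]
            if len(g)>10:
                r=cv2.minAreaRect((g[:,:2]*1000).astype(np.float32));pr+=["grip",np.round(r[0],1),np.round(r[1],1),round(r[2],1),np.median(g[:,2]).round(4)]
            print(*pr)
E
python3 -c "
from fit import *
check('p1')"
```

```text
t 4.6 tcp [ 0.6256 -0.086   0.1241] F [ 0.41  0.45 -0.1 ] gap 0.0 yang 6.41 z [-3.e-04  2.e-04 -1.e+00] q [-0.31  0.64  1.49  0.    1.01 -0.43]
tcp st [[-0.0457  0.0504  0.1241]]
top l front rim inner edge 0.1594 back rim inner edge 0.1563
top r front rim inner edge -0.0393 back rim inner edge -0.0394 grip [-80.7 -98.8] [99.8 11.4] 89.6 0.1656
side l front rim inner edge 0.0462 back rim inner edge 0.0465 grip [-78.7 124. ] [133.   17.2] 85.2 0.1656
side r front rim inner edge -0.0358 back rim inner edge -0.0459 grip [ -79.5 -115.9] [ 8.2 60.1] 2.7 0.166
```

```bash
python3 -c "
import cv2
a=cv2.imread('pics/side_p1.png');cv2.imwrite('pics/side_p1c.png',cv2.resize(a[80:300,200:400],None,fx=2.7,fy=2.7,interpolation=cv2.INTER_CUBIC))"
```

```text
(no output)
```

View pics/side_p1c.png

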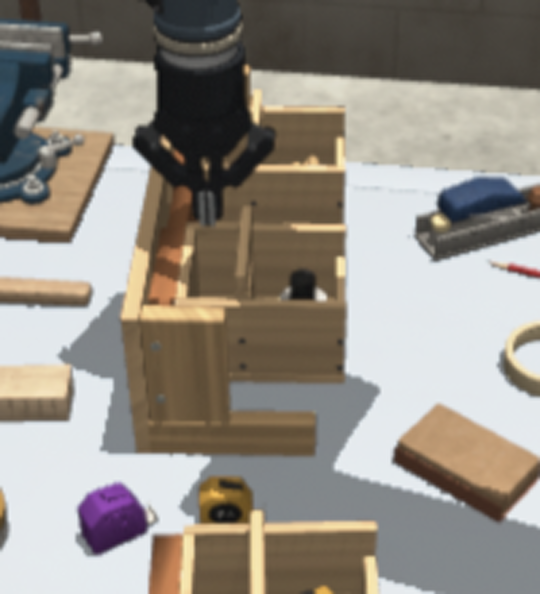

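The side crop shows the fingertips at (207,215) vanishing behind box_l's near wall, i.e. in the gap against it. I'll take the rim positions more robustly.

```bash
cat >> fit.py <<'E'
def rims(n):
    im,P,*_=snap(n);Q=tost(P)
    for x0,x1 in((-.155,-.12),(-.12,-.09),(-.07,-.045)):
        b=Q[(Q[:,2]>.137)&(Q[:,2]<.143)&(Q[:,0]<x1)&(Q[:,0]>x0)&(abs(Q[:,1])<.2)]
        h,e=np.histogram(b[:,1],np.arange(-.2,.2,.004));print(n,x0,[(int(round(1000*(a+.002))),int(c)) for a,c in zip(e,h) if c>2])
E
python3 -c "
from fit import *
rims('side')
z=np.load('side0.npz');Q=tost(z['P'])
b=Q[(Q[:,2]>.137)&(Q[:,2]<.143)&(Q[:,0]<-.09)&(Q[:,0]>-.12)&(abs(Q[:,1])<.2)]
h,e=np.histogram(b[:,1],np.arange(-.2,.2,.004));print([(int(round(1000*(a+.002))),int(c)) for a,c in zip(e,h) if c>2])
"
```

```text
side -0.155 [(-158, 9), (-154, 11), (-150, 11), (-50, 4), (-46, 12), (-42, 18), (-38, 6), (46, 3), (50, 10), (54, 22), (58, 8), (158, 17), (162, 24), (166, 7)]
side -0.12 [(-158, 5), (-154, 8), (-150, 12), (-146, 3), (-46, 7), (-42, 15), (-38, 5), (50, 8), (54, 19), (58, 4), (158, 8), (162, 18), (166, 10)]
side -0.07 [(-190, 4), (46, 6), (50, 4), (54, 18), (154, 4), (158, 11), (162, 9), (166, 6)]
[(-158, 7), (-154, 4), (-150, 14), (-46, 8), (-42, 14), (-38, 5), (50, 9), (54, 17), (58, 5), (158, 9), (162, 19), (166, 16)]
```

```bash
python3 -c "
from fit import *
off(None)
for n in('side','top'):
    im,P,*_=snap(n);Q=tost(P);d=im.reshape(-1,3).max(1)
    for z0 in(.11,.12,.13,.14,.15,.16,.17,.18):
        m=(Q[:,2]>z0)&(Q[:,2]<z0+.01)&(abs(Q[:,0]+.046)<.03)&(abs(Q[:,1]-.04)<.04)&(im.reshape(-1,3).astype(int).ptp(1)<25 if hasattr(np.ndarray,'ptp') else np.ptp(im.reshape(-1,3).astype(int),axis=1)<25)
        q=Q[m]
        if len(q): print(n,z0,len(q),q.min(0).round(3),q.max(0).round(3),np.median(q,0).round(3))
"
```

```text
t 4.75 tcp [ 0.6257 -0.0865  0.1242] F [-0.27 -0.15  0.04] gap -0.004 yang 6.39 z [ 0.e+00 -1.e-04 -1.e+00] q [-0.31  0.64  1.49 -0.    1.01 -0.43]Traceback (most recent call last):
  File "<string>", line 7, in <module>
    m=(Q[:,2]>z0)&(Q[:,2]<z0+.01)&(abs(Q[:,0]+.046)<.03)&(abs(Q[:,1]-.04)<.04)&(im.reshape(-1,3).astype(int).ptp(1)<25 if hasattr(np.ndarray,'ptp') else np.ptp(im.reshape(-1,3).astype(int),axis=1)<25)
                                                                                ^^^^^^^^^^^^^^^^^^^^^^^^^^^^^^^^
AttributeError: `ptp` was removed from the ndarray class in NumPy 2.0. Use np.ptp(arr, ...) instead.
```

```bash
python3 -c "
from fit import *
off(None)
for n in('side','top'):
    im,P,*_=snap(n);Q=tost(P);g=np.ptp(im.reshape(-1,3).astype(int),axis=1)<25
    for z0 in(.11,.12,.13,.14,.15,.16,.17,.18):
        m=(Q[:,2]>z0)&(Q[:,2]<z0+.01)&(abs(Q[:,0]+.046)<.03)&(abs(Q[:,1]-.04)<.04)&g
        q=Q[m]
        if len(q): print(n,z0,len(q),q.min(0).round(3),q.max(0).round(3),np.median(q,0).round(3))
"
```

```text
t 4.8 tcp [ 0.6257 -0.0865  0.1242] F [ 1.09 -0.32 -0.62] gap 0.002 yang 6.39 z [ 1.e-04 -1.e-04 -1.e+00] q [-0.31  0.64  1.49 -0.    1.01 -0.43]
side 0.13 2 [-0.044  0.047  0.137] [-0.042  0.051  0.14 ] [-0.043  0.049  0.138]
side 0.14 6 [-0.05   0.054  0.142] [-0.04  0.06  0.15] [-0.045  0.058  0.148]
side 0.15 32 [-0.057  0.054  0.151] [-0.031  0.066  0.16 ] [-0.043  0.06   0.156]
side 0.16 41 [-0.058  0.053  0.16 ] [-0.031  0.064  0.169] [-0.046  0.059  0.164]
side 0.17 45 [-0.058  0.043  0.17 ] [-0.031  0.065  0.18 ] [-0.046  0.058  0.174]
side 0.18 43 [-0.063  0.039  0.18 ] [-0.023  0.065  0.19 ] [-0.044  0.061  0.186]
top 0.14 1 [-0.03   0.078  0.14 ] [-0.03   0.078  0.14 ] [-0.03   0.078  0.14 ]
```

```bash
python3 -c "
from fit import *
im,P,*_=snap('side');Q=tost(P).reshape(400,640,3)
for v in range(148,172,2): print(v,[(Q[v,u]*1000).round().tolist()+im[v,u].tolist() for u in(275,279)])
im,P,T,f,d=snap('wrist');save('w2.png',im)
"
```

```text
148 [[-42.0, 57.0, 188.0, 21, 21, 22], [-52.0, 62.0, 192.0, 23, 23, 24]]
150 [[-42.0, 59.0, 184.0, 41, 41, 41], [-52.0, 65.0, 188.0, 25, 25, 27]]
152 [[-42.0, 63.0, 181.0, 69, 70, 69], [-51.0, 54.0, 175.0, 47, 47, 48]]
154 [[-42.0, 60.0, 173.0, 73, 74, 73], [-51.0, 58.0, 171.0, 49, 50, 50]]
156 [[-41.0, 62.0, 168.0, 78, 78, 77], [-51.0, 59.0, 166.0, 53, 54, 53]]
158 [[-41.0, 58.0, 160.0, 78, 79, 78], [-51.0, 63.0, 164.0, 59, 59, 59]]
160 [[-41.0, 60.0, 156.0, 78, 79, 77], [-50.0, 59.0, 155.0, 62, 62, 61]]
162 [[-40.0, 61.0, 150.0, 81, 81, 78], [-50.0, 61.0, 150.0, 92, 86, 78]]
164 [[-40.0, 57.0, 141.0, 104, 89, 69], [-50.0, 58.0, 142.0, 109, 93, 72]]
166 [[-39.0, 57.0, 135.0, 99, 83, 62], [-49.0, 57.0, 135.0, 105, 87, 65]]
168 [[-39.0, 52.0, 125.0, 107, 90, 67], [-49.0, 55.0, 127.0, 107, 89, 66]]
170 [[-39.0, 55.0, 121.0, 111, 93, 69], [-49.0, 56.0, 122.0, 111, 93, 70]]
```

View pics/w2.png

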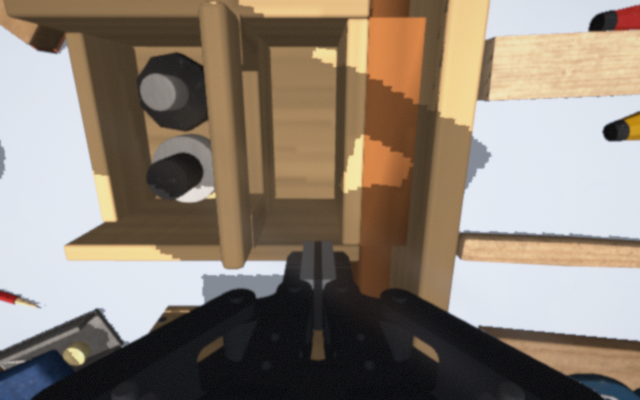

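The wrist view shows the fingertips at (318,243) meeting the rim of box_l's wall at rows 245–258, and the box hasn't moved. It looks as if the tips are passing over the rim, so I'll check the tip height against the TCP.

```bash
python3 -c "
from fit import *
print(repr(manip.finger_overhang)); off(None)
im,P,T,f,d=snap('wrist');Q=tost(P).reshape(400,640,3);z=np.array(d['z_map'])
for v in range(228,300,5): print(v,[(Q[v,u]*1000).round().tolist()+[round(float(z[v,u]),3)] for u in(200,311,327)])
print(np.array(d['mount']).round(4).tolist(),d['fov_y'],d['cx'],d['cy'])
"
```

```text
0.014
t 5.0 tcp [ 0.6257 -0.0865  0.1242] F [-0.54 -0.29 -0.39] gap -0.004 yang 6.39 z [ 0. -0. -1.] q [-0.31  0.64  1.49 -0.    1.01 -0.43]
228 [[-111.0, 56.0, 117.0, 0.182], [-49.0, 57.0, 118.0, 0.181], [-41.0, 57.0, 118.0, 0.181]]
233 [[-108.0, 56.0, 125.0, 0.175], [-49.0, 56.0, 123.0, 0.176], [-41.0, 56.0, 124.0, 0.175]]
238 [[-106.0, 56.0, 131.0, 0.169], [-49.0, 56.0, 130.0, 0.17], [-41.0, 56.0, 131.0, 0.169]]
243 [[-104.0, 56.0, 137.0, 0.163], [-49.0, 62.0, 151.0, 0.148], [-42.0, 63.0, 151.0, 0.147]]
248 [[-104.0, 54.0, 138.0, 0.162], [-49.0, 62.0, 156.0, 0.144], [-42.0, 62.0, 155.0, 0.144]]
253 [[-104.0, 52.0, 140.0, 0.162], [-49.0, 62.0, 160.0, 0.139], [-42.0, 62.0, 160.0, 0.14]]
258 [[-104.0, 50.0, 141.0, 0.162], [-48.0, 62.0, 165.0, 0.134], [-42.0, 62.0, 165.0, 0.134]]
263 [[-160.0, -29.0, -1.0, 0.32], [-48.0, 62.0, 170.0, 0.13], [-42.0, 62.0, 169.0, 0.131]]
268 [[-160.0, -34.0, -0.0, 0.32], [-48.0, 62.0, 173.0, 0.127], [-42.0, 62.0, 173.0, 0.126]]
273 [[-161.0, -39.0, -1.0, 0.322], [-48.0, 63.0, 178.0, 0.122], [-42.0, 62.0, 177.0, 0.123]]
278 [[-161.0, -45.0, -0.0, 0.323], [-48.0, 62.0, 180.0, 0.12], [-42.0, 63.0, 182.0, 0.118]]
283 [[-162.0, -51.0, -1.0, 0.326], [-48.0, 61.0, 183.0, 0.118], [-43.0, 63.0, 186.0, 0.114]]
288 [[-162.0, -56.0, 0.0, 0.326], [-48.0, 63.0, 188.0, 0.112], [-43.0, 64.0, 189.0, 0.111]]
293 [[-163.0, -62.0, -0.0, 0.328], [-48.0, 63.0, 191.0, 0.109], [-43.0, 63.0, 191.0, 0.109]]
298 [[-164.0, -67.0, -0.0, 0.33], [-48.0, 61.0, 191.0, 0.11], [-43.0, 63.0, 194.0, 0.106]]
[[0.0006, 0.9578, 0.2876, 0.0748], [1.0, -0.0009, 0.0009, -0.0], [0.0012, 0.2876, -0.9578, -0.1625], [0.0, 0.0, 0.0, 1.0]] 62.680412507364025 317.55215295310217 197.37112897569108
```

```bash
python3 -c "
from fit import *
for n in('side','wrist'):
    im,P,*_=snap(n);Q=tost(P);g=(np.ptp(im.reshape(-1,3).astype(int),axis=1)<25)&(im.reshape(-1,3).max(1)<110)
    for z0 in np.arange(.14,.33,.01):
        m=(Q[:,2]>z0)&(Q[:,2]<z0+.01)&(abs(Q[:,0]+.046)<.1)&(abs(Q[:,1]-.05)<.08)&g
        q=Q[m]
        if len(q)>3: print(n,z0.round(2),len(q),(np.percentile(q,[2,98],axis=0)*1000).round()[:,:2].tolist())
"
```

```text
side 0.14 5 [[-47.0, -2.0], [-2.0, 61.0]]
side 0.15 33 [[-57.0, 55.0], [-33.0, 64.0]]
side 0.16 43 [[-58.0, 55.0], [-31.0, 64.0]]
side 0.17 42 [[-58.0, 48.0], [-32.0, 64.0]]
side 0.18 43 [[-61.0, 42.0], [-27.0, 65.0]]
side 0.19 103 [[-76.0, 50.0], [-12.0, 65.0]]
side 0.2 128 [[-83.0, 39.0], [-4.0, 67.0]]
side 0.21 110 [[-93.0, 42.0], [5.0, 70.0]]
side 0.22 137 [[-98.0, 52.0], [12.0, 69.0]]
side 0.23 197 [[-105.0, 46.0], [14.0, 70.0]]
side 0.24 163 [[-97.0, 47.0], [6.0, 71.0]]
side 0.25 149 [[-84.0, 56.0], [-5.0, 71.0]]
side 0.26 47 [[-82.0, 53.0], [-6.0, 64.0]]
side 0.27 74 [[-80.0, 58.0], [-10.0, 89.0]]
side 0.28 126 [[-81.0, 59.0], [-9.0, 90.0]]
side 0.29 132 [[-80.0, 60.0], [-12.0, 89.0]]
side 0.3 132 [[-79.0, 62.0], [-11.0, 90.0]]
side 0.31 202 [[-81.0, 44.0], [-9.0, 89.0]]
side 0.32 93 [[-75.0, 59.0], [-16.0, 86.0]]
wrist 0.14 64 [[-52.0, 36.0], [-1.0, 63.0]]
wrist 0.15 561 [[-58.0, 58.0], [-33.0, 63.0]]
wrist 0.16 730 [[-59.0, 58.0], [-33.0, 63.0]]
wrist 0.17 665 [[-59.0, 58.0], [-33.0, 63.0]]
wrist 0.18 1521 [[-67.0, 42.0], [-25.0, 65.0]]
wrist 0.19 5073 [[-80.0, 43.0], [-12.0, 65.0]]
wrist 0.2 6851 [[-86.0, 43.0], [-6.0, 67.0]]
wrist 0.21 10046 [[-94.0, 45.0], [2.0, 69.0]]
wrist 0.22 12814 [[-101.0, 55.0], [10.0, 69.0]]
wrist 0.23 5289 [[-103.0, 62.0], [11.0, 71.0]]
```

Both cameras agree: the real fingertips sit about 25 mm above the reported TCP (tips z 0.149 at TCP 0.124), so they passed over the rim. Relative to the quoted 14 mm overhang, the true tool ends 39 mm short. I'll use tips = TCP + 0.025 from here on, so back off, go lower and push.

Request:
drive_tool([
  [-0.015,0,0,0,0,0,-1],
  [-0.017,0,0,0,0,0,-1],
  [-0.004,0,0,0,0,0,-1],
  [0,0,0.012,0,0,0,-1],
  [0,0,0.012,0,0,0,-1],
  [0,0,0.005,0,0,0,-1],
  [0,0,0,0,0,0,-1],
  [0.01,0,0,0,0,0,-1],
  [0.004,0,0,0,0,0,-1],
  [0,0,0,0,0,0,-1],
])

```text
t: 6.15
tcp_pos: [0.6282, -0.1069, 0.0956]
tool_rot: [0.666, 0.746, 0.0, 0.0]
force: [-0.7, 0.5, 0.1]
finger_gap: 0.003
gripper_force: 0.0
```

```bash
python3 -c "
from fit import *
check('p2')"
```

```text
t 6.15 tcp [ 0.6282 -0.1069  0.0956] F [-0.67  0.52  0.08] gap 0.003 yang 6.49 z [ 3.e-04  1.e-04 -1.e+00] q [-0.34  0.68  1.5   0.    0.96 -0.46]
tcp st [[-0.0454  0.0294  0.0956]]
top l front rim inner edge 0.156 back rim inner edge 0.1565 grip [-77.6 160. ] [63. 12.] 79.4 0.1663
top r front rim inner edge -0.0397 back rim inner edge -0.148 grip [ -79.  -119.8] [ 17.4 141.7] 4.5 0.1655
side l front rim inner edge 0.0468 back rim inner edge 0.0252 grip [-74.2 110.5] [ 23. 157.] 1.3 0.166
side r front rim inner edge -0.0359 back rim inner edge -0.0372 grip [ -80.1 -102.5] [ 8.2 87.6] 2.7 0.1658
```

Request:
drive_tool([
  [0.004,0,0,0,0,0,-1],
  [0.003,0,0,0,0,0,-1],
  [0.003,0,0,0,0,0,-1],
  [0.003,0,0,0,0,0,-1],
  [0.003,0,0,0,0,0,-1],
  [0,0,0,0,0,0,-1],
])

```text
t: 6.85
tcp_pos: [0.6265, -0.0924, 0.0955]
tool_rot: [0.666, 0.746, -0.0, 0.0]
force: [-0.5, -3.6, 1.4]
finger_gap: -0.005
gripper_force: 1.8
```

```bash
python3 -c "
from fit import *
off(None);print(tost(np.array(manip.sense()['tcp_pos'])[None]));rims('side')"
```

```text
t 6.85 tcp [ 0.6265 -0.0924  0.0955] F [-0.47 -3.65  1.43] gap -0.005 yang 6.41 z [ 4.e-04 -4.e-04 -1.e+00] q [-0.32  0.68  1.51 -0.    0.95 -0.43]
[[-0.04551477  0.04404416  0.09546392]]
side -0.155 [(-158, 7), (-154, 11), (-150, 11), (-50, 10), (-46, 5), (-42, 19), (-38, 4), (54, 5), (58, 13), (62, 16), (66, 9), (162, 6), (166, 9), (170, 20), (174, 19)]
side -0.12 [(-158, 5), (-154, 9), (-150, 8), (-46, 8), (-42, 8), (58, 10), (62, 17), (66, 8), (166, 13), (170, 18), (174, 12)]
side -0.07 [(-42, 3), (54, 6), (58, 5), (62, 13), (66, 5)]
```

Contact is made and box_l slides straight (3.6 N, moved ~9 mm). Continuing.

Request:
drive_tool([
  [0.003,0,0,0,0,0,-1],
  [0.003,0,0,0,0,0,-1],
  [0.003,0,0,0,0,0,-1],
  [0.003,0,0,0,0,0,-1],
  [0.002,0,0,0,0,0,-1],
  [0,0,0,0,0,0,-1],
])

```text
t: 7.5
tcp_pos: [0.6249, -0.0785, 0.0954]
tool_rot: [0.667, 0.745, 0.0, 0.0]
force: [-1.0, -3.7, 0.6]
finger_gap: 0.002
gripper_force: 2.0
```

```bash
python3 -c "
from fit import *
off(None);print(tost(np.array(manip.sense()['tcp_pos'])[None]));rims('side')"
```

```text
t 7.5 tcp [ 0.6249 -0.0785  0.0954] F [-1.05 -3.75  0.63] gap 0.002 yang 6.4 z [ 3.e-04 -2.e-04 -1.e+00] q [-0.3   0.68  1.52 -0.    0.95 -0.41]
[[-0.04551902  0.05803085  0.0953938 ]]
side -0.155 [(-158, 7), (-154, 8), (-150, 19), (-50, 6), (-46, 9), (-42, 23), (-38, 3), (66, 3), (70, 7), (74, 16), (78, 18), (82, 4), (178, 7), (182, 17), (186, 16), (190, 9)]
side -0.12 [(-158, 7), (-154, 10), (-150, 7), (-46, 6), (-42, 8), (-38, 4), (70, 8), (74, 12), (78, 17), (178, 7), (182, 15), (186, 26), (190, 4)]
side -0.07 [(-194, 4), (66, 3), (70, 8), (74, 10), (78, 12), (82, 5)]
```

Request:
drive_tool([
  [-0.01,0,0,0,0,0,-1],
  [-0.03,0,0,0,0,0,-1],
  [-0.025,0,0,0,0,0,-1],
  [-0.013,0,0,0,0,0,-1],
  [-0.005,0,0,0,0,0,-1],
  [-0.003,0,0,0,0,0,-1],
  [-0.003,0,0,0,0,0,-1],
  [-0.003,0,0,0,0,0,-1],
  [-0.003,0,0,0,0,0,-1],
  [0,0,0,0,0,0,-1],
])

```text
t: 8.55
tcp_pos: [0.635, -0.1721, 0.095]
tool_rot: [0.666, 0.746, -0.0, -0.001]
force: [-0.2, 2.1, 0.2]
finger_gap: -0.001
gripper_force: 1.3
```

```bash
python3 -c "
from fit import *
off(None);print(tost(np.array(manip.sense()['tcp_pos'])[None]));rims('side')"
```

```text
t 8.55 tcp [ 0.635  -0.1721  0.095 ] F [-0.23  2.11  0.25] gap -0.001 yang 6.42 z [-1.e-03  9.e-04 -1.e+00] q [-0.43  0.71  1.44  0.    1.   -0.55]
[[-0.04571289 -0.03612746  0.09503771]]
side -0.155 [(-166, 4), (-162, 8), (-158, 14), (-154, 6), (-54, 10), (-50, 12), (-46, 14), (70, 10), (74, 16), (78, 18), (82, 3), (178, 10), (182, 14), (186, 23), (190, 10)]
side -0.12 [(-162, 7), (-158, 4), (-154, 3), (-50, 9), (-46, 16), (70, 8), (74, 11), (78, 18), (178, 6), (182, 15), (186, 25), (190, 5)]
side -0.07 [(-50, 6), (-46, 4), (-42, 4), (-30, 4), (-26, 5), (70, 3), (74, 9), (78, 15), (82, 4)]
```

Request:
drive_tool([
  [-0.003,0,0,0,0,0,-1],
  [-0.003,0,0,0,0,0,-1],
  [-0.003,0,0,0,0,0,-1],
  [-0.003,0,0,0,0,0,-1],
  [-0.003,0,0,0,0,0,-1],
  [-0.003,0,0,0,0,0,-1],
  [-0.002,0,0,0,0,0,-1],
  [0,0,0,0,0,0,-1],
])

```text
t: 9.4
tcp_pos: [0.6379, -0.1935, 0.0953]
tool_rot: [0.667, 0.745, -0.0, 0.001]
force: [-1.0, 0.9, -0.2]
finger_gap: 0.001
gripper_force: 0.6
```

```bash
python3 -c "
from fit import *
off(None);print(tost(np.array(manip.sense()['tcp_pos'])[None]));rims('side')"
```

```text
t 9.4 tcp [ 0.6379 -0.1935  0.0953] F [-1.03  0.88 -0.2 ] gap 0.001 yang 6.38 z [ 8.e-04 -7.e-04 -1.e+00] q [-0.46  0.72  1.42 -0.    1.01 -0.57]
[[-0.0451212  -0.05770586  0.09528923]]
side -0.155 [(-186, 6), (-182, 10), (-178, 12), (-174, 5), (-78, 5), (-74, 14), (-70, 10), (-66, 10), (70, 14), (74, 14), (78, 18), (82, 5), (178, 8), (182, 14), (186, 26), (190, 8)]
side -0.12 [(-186, 4), (-178, 8), (-78, 5), (-74, 9), (-70, 14), (-66, 8), (70, 5), (74, 16), (78, 13), (82, 3), (178, 7), (182, 14), (186, 24), (190, 6)]
side -0.07 [(-74, 4), (-70, 6), (-66, 3), (-50, 9), (-46, 3), (70, 4), (74, 14), (78, 12), (82, 5)]
```

Gap is now ≈ -68…+70 (138 mm), with both neighbours straight. Leave upward and go to the box.

Request:
drive_tool([
  [0.01,0,0,0,0,0,-1],
  [0.005,0,-0.045,0,0,0,-1],
  [0,0,-0.045,0,0,0,-1],
  [0,0,-0.045,0,0,0,-1],
  [0.04,0,-0.02,0,0,0,-1],
  [0.045,-0.01,0,0,0,0,-1],
  [0.045,-0.01,0,0,0,-2.5,-1],
  [0.045,-0.01,0,0,0,0,-1],
  [0.045,-0.01,0,0,0,0,-1],
  [0.045,-0.01,0,0,0,0,-1],
])

```text
t: 10.45
tcp_pos: [0.5507, 0.0797, 0.2509]
tool_rot: [0.65, 0.76, 0.001, 0.001]
force: [0.9, 1.1, 0.6]
finger_gap: 0.0
gripper_force: 0.0
```

```bash
python3 -c "
from h import *
off([.5254,.2753,.19])"
```

```text
t 10.45 tcp [0.5507 0.0797 0.2509] F [0.93 1.13 0.64] gap 0.0 yang 8.91 z [ 2.9e-03 -5.0e-04 -1.0e+00] q [-0.06  0.39  1.56 -0.    1.19 -0.21]
tool shift [0.1972 0.0051 0.0608]
```

Request:
drive_tool([
  [0.045,0.001,0,0,0,0,0.1],
  [0.045,0.001,0,0,0,0,0.1],
  [0.045,0.001,0,0,0,0,0.1],
  [0.04,0.001,0.02,0,0,0,0.1],
  [0.02,0.001,0.03,0,0,0,0.1],
  [0,0,0.01,0,0,0,0.1],
  [0,0,0,0,0,0,0.1],
  [0,0,0,0,0,0,0.1],
])

```text
t: 11.25
tcp_pos: [0.5267, 0.2706, 0.191]
tool_rot: [0.65, 0.76, 0.0, 0.001]
force: [0.9, -0.3, -0.0]
finger_gap: 0.55
gripper_force: 0.0
```

Run:
```python
from h import *
off([.5254,.2753,.065])
im,P,T,f,d=snap('wrist');save('w3.png',im)
q=P.reshape(-1,3);q=q[(q[:,2]>.108)&(q[:,2]<.122)&(abs(q[:,0]-.525)<.04)&(abs(q[:,1]-.275)<.08)]
if len(q)>10:
    r=cv2.minAreaRect((q[:,:2]*1000).astype(np.float32));print(len(q),r,np.median(q[:,2]))
q=P.reshape(-1,3);g=np.ptp(im.reshape(-1,3).astype(int),axis=1)<25;q=q[g&(q[:,2]>.15)]
print("lowest gripper z",np.percentile(q[:,2],[0,1,3]))
```

```text
t 11.25 tcp [0.5267 0.2706 0.191 ] F [ 0.93 -0.34 -0.03] gap 0.55 yang 8.86 z [ 1.7e-03 -2.0e-04 -1.0e+00] q [ 0.29  0.51  1.54 -0.    1.09  0.13]
tool shift [ 0.005  -0.0008  0.126 ]
1671 ((524.408447265625, 275.43011474609375), (9.759063720703125, 99.0986557006836), 9.123153686523438) 0.11525662294120903
lowest gripper z [0.21309663 0.22208242 0.23093398]
```

View pics/w3.png

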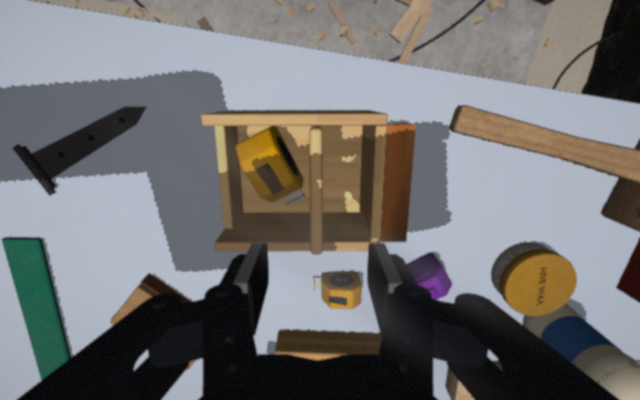

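The wrist view shows the bar at (316,190) centred between the open fingers (250 and 385), with the large yellow tape at (268,165) in the front compartment. Bar re-measured at (0.5244, 0.2754), z top 0.115. Descend and grip.

Request:
drive_tool([
  [0.005,-0.002,0.03,0,0,0,0.1],
  [0,0,0.03,0,0,0,0.1],
  [0,0,0.03,0,0,0,0.1],
  [0,0,0.02,0,0,0,0.1],
  [0,0,0.012,0,0,0,0.1],
  [0,0,0.006,0,0,0,0.1],
  [0,0,0,0,0,0,0.1],
  [0,0,0,0,0,0,0.1],
])

```text
t: 12.1
tcp_pos: [0.5242, 0.276, 0.0634]
tool_rot: [0.65, 0.76, 0.001, 0.001]
force: [-0.7, -0.5, -0.8]
finger_gap: 0.55
gripper_force: 0.0
```

```bash
python3 -c "
from h import *
off([.5247,.2754,.063])"
```

```text
t 12.1 tcp [0.5242 0.276  0.0634] F [-0.68 -0.53 -0.8 ] gap 0.55 yang 8.88 z [ 2.3e-03  7.0e-04 -1.0e+00] q [0.3  0.68 1.63 0.   0.82 0.14]
tool shift [-0.0007  0.0004  0.0004]
```

Request:
drive_tool([
  [0,0,0,0,0,0,-1],
  [0,0,0,0,0,0,-1],
  [0,0,0,0,0,0,-1],
  [0,0,0,0,0,0,-1],
  [0,0,0,0,0,0,-1],
  [0,0,-0.005,0,0,0,-1],
  [0,0,-0.01,0,0,0,-1],
  [0,0,-0.01,0,0,0,-1],
  [0,0,0,0,0,0,-1],
], newtons=80)

```text
t: 13.0
tcp_pos: [0.524, 0.2763, 0.0885]
tool_rot: [0.65, 0.76, 0.001, 0.001]
force: [0.6, 0.6, -6.2]
finger_gap: 0.102
gripper_force: 78.0
```

```bash
cat >> fit.py <<'E'
def held():
    "grip bar, rim & back cleat of held box from top/side clouds, around tcp"
    t=np.array(manip.sense()["tcp_pos"]);off(None);print("tcp st",tost(t[None]).round(4))
    for n in("top","side"):
        im,P,*_=snap(n);q=P.reshape(-1,3)
        zg=t[2]+.042 # bar centre expected
        q=q[(np.linalg.norm(q[:,:2]-t[:2],axis=1)<.13)]
        rim=q[abs(q[:,2]-(zg-.015))<.012]
        if len(rim)>20:
            r=cv2.minAreaRect((rim[:,:2]*1000).astype(np.float32));print(n,"rim",len(rim),np.round(r[0],1),np.round(r[1],1),round(r[2],2),"z",np.median(rim[:,2]).round(4))
            A=np.c_[rim[:,:2]-rim[:,:2].mean(0),np.ones(len(rim))];s=np.linalg.lstsq(A,rim[:,2],rcond=None)[0];print("  slope",s.round(3))
E
python3 -c "
from fit import *
held()"
```

```text
t 13.0 tcp [0.524  0.2763 0.0885] F [ 0.64  0.59 -6.16] gap 0.102 yang 8.9 z [ 2.5e-03  8.0e-04 -1.0e+00] q [0.3  0.65 1.62 0.   0.87 0.14]
tcp st [[-0.1073  0.4216  0.0885]]
top rim 475 [524.7 240.5] [169.7  53.5] 10.29 z 0.1156
  slope [-0.008  0.038  0.115]
side rim 1540 [519.5 274.5] [167.9 118.8] 8.88 z 0.115
  slope [ 0.02  -0.011  0.114]
```

Lifted level with 6.2 N on the wrist, and the rim rose exactly 25 mm. Box z = TCP z − 0.0635. Now raise and square up to the rail.

Request:
drive_tool([
  [0,0,-0.01,0,0,0,-1],
  [0,0,-0.02,0,0,0,-1],
  [0,0,-0.03,0,0,0.65,-1],
  [0,0,-0.03,0,0,1,-1],
  [0,0,-0.03,0,0,1,-1],
  [0,0,-0.03,0,0,0,-1],
  [0,0,-0.02,0,0,0,-1],
  [0,0,-0.01,0,0,0,-1],
  [0,0,0,0,0,0,-1],
])

```text
t: 14.0
tcp_pos: [0.5235, 0.2761, 0.2687]
tool_rot: [0.667, 0.745, 0.001, 0.001]
force: [0.3, 0.2, -6.8]
finger_gap: 0.106
gripper_force: 78.2
```

```bash
python3 -c "
from h import *
off([.594,-.139,.2685])"
```

```text
t 14.0 tcp [0.5235 0.2761 0.2687] F [ 0.32  0.17 -6.77] gap 0.106 yang 6.25 z [ 2.7e-03  8.0e-04 -1.0e+00] q [0.3  0.42 1.45 0.   1.27 0.19]
tool shift [-0.4203  0.0248  0.    ]
```

Request:
drive_tool([
  [-0.006,0,0,0,0,0,-1],
  [-0.014,0.003,0,0,0,0,-1],
  [-0.022,0.003,0,0,0,0,-1],
  [-0.028,0.003,0,0,0,0,-1],
  [-0.03,0.003,0,0,0,0,-1],
  [-0.03,0.003,0,0,0,0,-1],
  [-0.03,0.003,0,0,0,0,-1],
  [-0.03,0.003,0,0,0,0,-1],
  [-0.03,0.003,0,0,0,0,-1],
  [-0.03,0.001,0,0,0,0,-1],
])

```text
t: 15.0
tcp_pos: [0.5747, 0.0276, 0.2657]
tool_rot: [0.668, 0.744, -0.001, -0.001]
force: [-0.3, 1.1, -5.2]
finger_gap: 0.103
gripper_force: 78.2
```

Request:
drive_tool([
  [-0.03,0,0,0,0,0,-1],
  [-0.03,0,0,0,0,0,-1],
  [-0.03,0,0,0,0,0,-1],
  [-0.028,0,0,0,0,0,-1],
  [-0.022,0,0,0,0,0,-1],
  [-0.016,0,0,0,0,0,-1],
  [-0.01,0,0,0,0,0,-1],
  [-0.004,0,0,0,0,0,-1],
  [0,0,0,0,0,0,-1],
  [0,0,0,0,0,0,-1],
])

```text
t: 16.0
tcp_pos: [0.5934, -0.1377, 0.2671]
tool_rot: [0.667, 0.745, 0.0, -0.001]
force: [-0.3, -0.1, -5.9]
finger_gap: 0.105
gripper_force: 78.2
```

Run:
```python
from fit import *
off([.594,-.139,.2])
held()
im,P,*_=snap('wrist');save('w4.png',im);Q=tost(P)
t=tost(np.array(manip.sense()['tcp_pos'])[None])[0]
for lab,z0,z1 in(("rim",.29,.303),("bar",.31,.325),("nbr rim",.134,.145),("nbr grip",.160,.17)):
    z=(Q[:,2]>z0)&(Q[:,2]<z1)&(abs(Q[:,1])<.2)&(Q[:,0]<-.02)&(Q[:,0]>-.2);q=Q[z]
    if len(q)>20: print(lab,len(q),np.percentile(q,[1,50,99],axis=0).round(4).tolist())
a=im[:,:,:];save('w4.png',im)
save('top_t.png',np.vstack([snap('top')[0][100:260,170:480],snap('side')[0][60:240,180:490]]))
```

```text
t 16.0 tcp [ 0.5934 -0.1377  0.2671] F [-0.34 -0.1  -5.89] gap 0.105 yang 6.3 z [-6.e-04  1.e-03 -1.e+00] q [-0.41  0.45  1.41  0.    1.29 -0.52]
tool shift [-0.0014  0.0005  0.0671]
t 16.0 tcp [ 0.5934 -0.1377  0.2671] F [-0.34 -0.1  -5.89] gap 0.105 yang 6.3 z [-6.e-04  1.e-03 -1.e+00] q [-0.41  0.45  1.41  0.    1.29 -0.52]
tcp st [[-0.0833  0.0025  0.2671]]
top rim 233 [ 616.6 -139.8] [134.8  98. ] 78.74 z 0.2945
  slope [-0.028  0.02   0.294]
side rim 1131 [ 589.6 -138.6] [168.3 122.8] 6.18 z 0.2932
  slope [ 0.024 -0.001  0.292]
rim 13984 [[-0.17, -0.0439, 0.2907], [-0.0567, 0.0522, 0.2937], [-0.0204, 0.0602, 0.3011]]
bar 6127 [[-0.0992, -0.024, 0.3108], [-0.0835, 0.0148, 0.3194], [-0.0674, 0.051, 0.3247]]
nbr rim 3724 [[-0.1678, 0.0706, 0.136], [-0.0344, 0.079, 0.1396], [-0.0203, 0.1505, 0.1414]]
nbr grip 1320 [[-0.0864, 0.0802, 0.1622], [-0.0818, 0.1141, 0.1653], [-0.0766, 0.1444, 0.1673]]
```

View pics/w4.png

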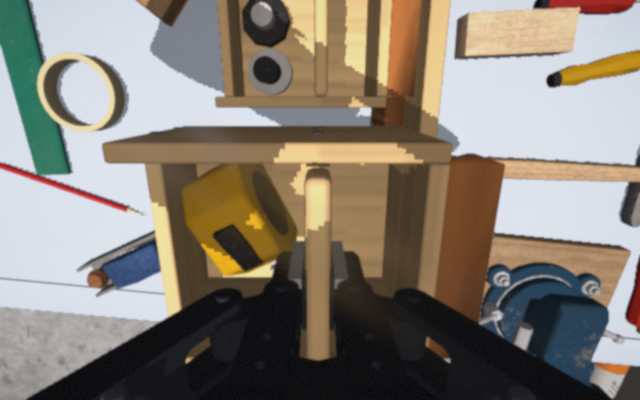

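The wrist view shows the held box with its near side wall at row ~150, the tape upright in front at (240,225) and box_l beyond with clear gap. Measured box x ≈ -100.5, y ≈ +1.5 and z 0.203, level. Lower to just above the rail.

Request:
drive_tool([
  [-0.001,0,0.008,0,0,0,-1],
  [0,0,0.016,0,0,0,-1],
  [0,0,0.022,0,0,0,-1],
  [0,0,0.022,0,0,0,-1],
  [0,0,0.022,0,0,0,-1],
  [0,0,0.016,0,0,0,-1],
  [0,0,0.01,0,0,0,-1],
  [0,0,0.005,0,0,0,-1],
  [0,0,0,0,0,0,-1],
  [0,0,0,0,0,0,-1],
])

```text
t: 17.25
tcp_pos: [0.5945, -0.1401, 0.1469]
tool_rot: [0.667, 0.745, 0.0, 0.001]
force: [0.7, -0.7, -5.6]
finger_gap: 0.103
gripper_force: 78.2
```

Run:
```python
from fit import *
off(None);print(tost(np.array(manip.sense()['tcp_pos'])[None]).round(4))
im,P,*_=snap('wrist');Q=tost(P)
for lab,z0,z1,y0,y1 in(("rim",.163,.178,.03,.1),("bar",.19,.205,-.06,.06),("nbr rim",.134,.145,.03,.2)):
    q=Q[(Q[:,2]>z0)&(Q[:,2]<z1)&(Q[:,1]>y0)&(Q[:,1]<y1)&(Q[:,0]<-.02)&(Q[:,0]>-.2)]
    if len(q)>20: print(lab,len(q),np.percentile(q,[1,50,99],axis=0).round(4).tolist())
q=Q[(abs(Q[:,2]-.16)<.004)&(Q[:,0]>-.02)&(Q[:,0]<.03)&(abs(Q[:,1])<.19)];print("board",np.percentile(q[:,0],[1,5,50,99]).round(4))
rims('side')
```

```text
t 17.25 tcp [ 0.5945 -0.1401  0.1469] F [ 0.74 -0.7  -5.61] gap 0.103 yang 6.25 z [ 1.6e-03 -7.0e-04 -1.0e+00] q [-0.41  0.58  1.53 -0.    1.02 -0.52]
[[-8.250e-02  1.000e-04  1.469e-01]]
rim 11563 [[-0.1699, 0.0312, 0.1638], [-0.0818, 0.0535, 0.1731], [-0.0211, 0.0984, 0.1749]]
bar 6147 [[-0.0985, -0.0264, 0.1908], [-0.0829, 0.0124, 0.1991], [-0.0672, 0.0486, 0.2046]]
nbr rim 10608 [[-0.1703, 0.0309, 0.1348], [-0.0781, 0.0757, 0.1397], [-0.0206, 0.1172, 0.1446]]
board [-0.0064 -0.0013  0.0064  0.0132]
side -0.155 [(-182, 5), (-178, 4), (-174, 3), (-54, 15), (-50, 7), (54, 11), (58, 16), (70, 9), (74, 12), (78, 24), (178, 8), (182, 14), (186, 23), (190, 4)]
side -0.12 [(-178, 5), (-54, 8), (-50, 7), (54, 13), (58, 9), (70, 7), (74, 14), (78, 15), (82, 4), (178, 9), (182, 14), (186, 21), (190, 4)]
side -0.07 [(-50, 5), (54, 9), (58, 8), (70, 7), (74, 12), (78, 13)]
```

Request:
drive_tool([
  [0,-0.001,0.005,0,0,0,-1],
  [0,0,0.006,0,0,0,-1],
  [0,0,0.006,0,0,0,-1],
  [0,0,0.005,0,0,0,-1],
  [0,0,0.003,0,0,0,-1],
  [0,0,0.002,0,0,0,-1],
  [0,0,0,0,0,0,-1],
  [0,0,0,0,0,0,-1],
])

```text
t: 18.15
tcp_pos: [0.5929, -0.14, 0.1193]
tool_rot: [0.668, 0.745, 0.0, 0.0]
force: [-0.1, -0.3, -5.6]
finger_gap: 0.103
gripper_force: 78.2
```

```bash
python3 -c "
from fit import *
off(None);print(tost(np.array(manip.sense()['tcp_pos'])[None]).round(4))"
```

```text
t 18.15 tcp [ 0.5929 -0.14    0.1193] F [-0.15 -0.33 -5.58] gap 0.103 yang 6.25 z [ 3.e-04 -1.e-04 -1.e+00] q [-0.42  0.62  1.56  0.    0.97 -0.52]
[[-0.084   0.0003  0.1193]]
```

Request:
drive_tool([
  [0,0.0005,0.001,0,0,0,-1],
  [0,0.0005,0.001,0,0,0,-1],
  [0,0.0005,0.001,0,0,0,-1],
  [0,0.0005,0.001,0,0,0,-1],
  [0,0.0005,0.001,0,0,0,-1],
  [0,0.0005,0.001,0,0,0,-1],
  [0,0,0,0,0,0,-1],
])

```text
t: 18.85
tcp_pos: [0.5959, -0.1397, 0.1132]
tool_rot: [0.667, 0.745, 0.0, 0.0]
force: [-0.3, -0.7, -6.3]
finger_gap: 0.098
gripper_force: 78.2
```

```bash
python3 -c "
from fit import *
off(None);print(tost(np.array(manip.sense()['tcp_pos'])[None]).round(4))"
```

```text
t 18.85 tcp [ 0.5959 -0.1397  0.1132] F [-0.33 -0.66 -6.25] gap 0.098 yang 6.25 z [ 2.e-04 -1.e-04 -1.e+00] q [-0.41  0.63  1.55  0.    0.96 -0.52]
[[-0.081   0.0004  0.1132]]
```

Request:
drive_tool([
  [0,0.0005,0.001,0,0,0,-1],
  [0,0.0005,0.001,0,0,0,-1],
  [0,0,0,0,0,0,-1],
  [0,0,0,0,0,0,-1],
])

```text
t: 19.25
tcp_pos: [0.596, -0.1397, 0.1131]
tool_rot: [0.667, 0.745, -0.001, -0.0]
force: [-5.6, 0.8, 7.0]
finger_gap: 0.105
gripper_force: 80.1
```

Run:
```python
from fit import *
off(None);print(tost(np.array(manip.sense()['tcp_pos'])[None]).round(4))
im,P,*_=snap('wrist');Q=tost(P)
for lab,z0,z1,y0,y1 in(("rim l",.13,.15,.05,.06),("bar",.157,.172,-.05,.045),("nbr rim",.13,.15,.072,.082)):
    q=Q[(Q[:,2]>z0)&(Q[:,2]<z1)&(Q[:,1]>y0)&(Q[:,1]<y1)&(Q[:,0]<-.02)&(Q[:,0]>-.2)]
    if len(q)>20: print(lab,len(q),np.percentile(q,[1,50,99],axis=0).round(4).tolist())
```

```text
t 19.25 tcp [ 0.596  -0.1397  0.1131] F [-5.59  0.77  6.99] gap 0.105 yang 6.28 z [-1.e-03 -6.e-04 -1.e+00] q [-0.41  0.63  1.55 -0.    0.96 -0.52]
[[-0.0809  0.0003  0.1131]]
rim l 7597 [[-0.1689, 0.0501, 0.1314], [-0.0979, 0.0546, 0.1396], [-0.0273, 0.0581, 0.1411]]
bar 5722 [[-0.0966, -0.0263, 0.1576], [-0.0812, 0.0122, 0.1654], [-0.0654, 0.0443, 0.1711]]
nbr rim 7480 [[-0.1689, 0.072, 0.1376], [-0.0928, 0.0759, 0.1397], [-0.0237, 0.0815, 0.1415]]
```

Seated in the groove: the force went from -6 N to +7 N and the rims are level with the neighbours' at 0.1396. Ease off and release.

Request:
drive_tool([
  [0,-0.0005,-0.001,0,0,0,-1],
  [0,0,0,0,0,0,-0.7],
  [0,0,0,0,0,0,-0.4],
  [0,0,0,0,0,0,-0.1],
  [0,0,0,0,0,0,0],
  [0,0,0,0,0,0,0],
  [0,0,0,0,0,0,0],
  [0,0,0,0,0,0,0],
], newtons=20)

```text
t: 20.1
tcp_pos: [0.5963, -0.1396, 0.1122]
tool_rot: [0.667, 0.745, 0.0, -0.0]
force: [0.3, -0.5, -0.3]
finger_gap: 0.501
gripper_force: 0.0
```

Request:
drive_tool([
  [0,0,-0.01,0,0,0,0],
  [0,0,-0.02,0,0,0,0],
  [0,0,-0.03,0,0,0,0],
  [0,0,-0.04,0,0,0,0],
  [0,0,-0.05,0,0,0,0],
  [0,-0.03,-0.05,0,0,0,0],
  [0,-0.04,-0.04,0,0,0,0],
  [0,0,0,0,0,0,0],
  [0,0,0,0,0,0,0],
])

```text
t: 21.0
tcp_pos: [0.5355, -0.1464, 0.3423]
tool_rot: [0.668, 0.744, 0.001, 0.002]
force: [-0.2, -0.1, -1.9]
finger_gap: 0.499
gripper_force: 0.0
```

Run:
```python
from fit import *
off(None)
im,P,*_=snap('wrist');save('w5.png',im)
for n in("wrist","top","side"):
    I,P,*_=snap(n);Q=tost(P)
    for k,y in(("l",.129),("m",.001),("r",-.127)):
        g=Q[(Q[:,2]>.160)&(Q[:,2]<.172)&(abs(Q[:,0]+.08)<.02)&(abs(Q[:,1]-y)<.056)]
        if len(g)>10:
            r=cv2.minAreaRect((g[:,:2]*1000).astype(np.float32));print(n,k,len(g),np.round(r[0],1),np.round(r[1],1),round(r[2],1),np.median(g[:,2]).round(4))
        b=Q[(Q[:,2]>.13)&(Q[:,2]<.15)&(Q[:,0]<-.05)&(Q[:,0]>-.16)&(abs(abs(Q[:,1]-y)-.0545)<.004)]
        if len(b)>30: print("  rim z slope x,y", np.linalg.lstsq(np.c_[b[:,:2],np.ones(len(b))],b[:,2],rcond=None)[0].round(3),np.median(b[:,2]).round(4))
    if n!="side":
        h=cv2.cvtColor(I,cv2.COLOR_RGB2HSV).reshape(-1,3);m=(h[:,0]>18)&(h[:,0]<32)&(h[:,1]>170)&(h[:,2]>100)&(abs(Q[:,1])<.06)&(Q[:,0]<-.08)&(Q[:,0]>-.18)&(Q[:,2]>.05)
        q=Q[m];print("tape",m.sum(),np.percentile(q,[2,50,98],axis=0).round(3).tolist() if m.sum() else "")
```

```text
t 21.0 tcp [ 0.5355 -0.1464  0.3423] F [-0.17 -0.11 -1.86] gap 0.499 yang 6.21 z [ 0.0035 -0.0015 -1.    ] q [-0.47  0.3   1.43  0.    1.4  -0.58]
wrist l 1029 [-81.7 121.1] [10.5 82.5] 0.1 0.1653
  rim z slope x,y [0.002 0.039 0.137] 0.1396
wrist m 897 [-81.5  -0.5] [99.  10.3] 89.9 0.1652
  rim z slope x,y [-0.     0.016  0.139] 0.1394
wrist r 106 [ -83.1 -125.2] [99.  9.] 88.4 0.1644
  rim z slope x,y [0.003 0.003 0.14 ] 0.1395
tape 864 [[-0.144, -0.019, 0.107], [-0.128, 0.016, 0.12], [-0.107, 0.038, 0.123]]
top l 160 [-80.5 129.5] [98.7 11.2] 89.3 0.1656
  rim z slope x,y [0.008 0.003 0.141] 0.1406
top m 37 [-81.   20.8] [54.1 10.1] 89.7 0.1661
  rim z slope x,y [-0.012 -0.37   0.16 ] 0.1409
  rim z slope x,y [-0.041  0.009  0.136] 0.1405
tape 142 [[-0.147, -0.022, 0.106], [-0.131, 0.008, 0.121], [-0.105, 0.026, 0.127]]
side l 125 [-79.8 129.9] [ 10.1 102.9] 0.2 0.166
  rim z slope x,y [0.008 0.001 0.139] 0.1392
side m 98 [-79.4  -0.9] [ 10.4 100.9] 0.3 0.1657
  rim z slope x,y [0.002 0.004 0.137] 0.1375
side r 78 [ -79.5 -124.2] [10.1 99.4] 0.1 0.1657
  rim z slope x,y [0.003 0.012 0.14 ] 0.1392
```

View pics/w5.png

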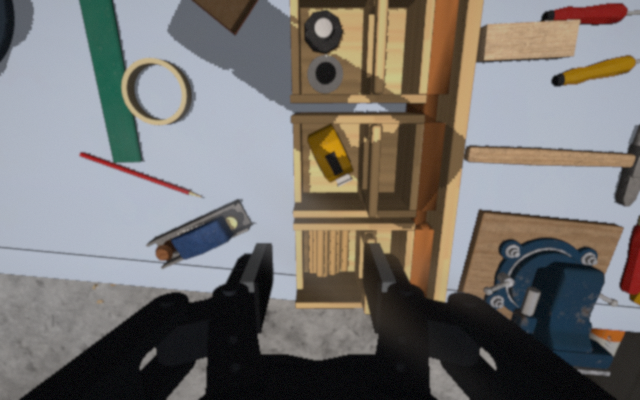

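The wrist view shows all three boxes level and square on the rail, with the tape at (330,153) in the middle box's front compartment. Its grip bar is at stand x -80, z top 0.166, i.e. home. The neighbours sit about +130 and -124 mm away, and the arm is clear. Handing in.

```bash
python3 -c "
from station import manip
print(manip.sign_off())"
```

```text
the job is handed in; nothing more can be done
None
```

I slid the neighbours apart and handed in at 21 s: my last measurements put all three boxes straight on the rail, fully home, with the tape measure in the middle box's front compartment, though sign-off returned no verdict.

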